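# Hook up the drop guard of a tub press and load the tub

### The arm

A 6-joint arm with a two-finger parallel gripper is mounted at the origin on the work surface. World frame = base frame: x ahead of the robot, y to its left, z up, the work surface at z = 0. Lengths are in mm, angles in rad, forces in N, time in s.
With the tool pointing down it reaches from about 275 to 975 mm from the base axis. Payload 8.4 kg.
Tool frame: the origin (TCP) lies at the very end of the fingers, on their centre line; the grasp point (between the pads) lies 19 mm behind it; z points along the fingers, y is the line along which they close (so a half turn about z gives the same grasp; the last joint's range is limited). The gripper opens to 92 mm and grips with 3 to 60 N. Pads are 20 mm wide; open, the fingers measure 128 mm over their backs; the gripper's body (75 mm by 189 mm) begins 69 mm behind the grasp point.
Start: joints at [-1.245, 0.353, 1.633, -0, 1.155, -0.002], TCP at [201.224, -591.723, 214.583] pointing down, gripper open.
Joint ranges: [-2.63, 2.63], [-0.92, 2.1], [0.06, 2.66], [-1.3, 4.44], [0, 2.69], [-3.02, 3.02]. Speed limits (rad/s): [2.22, 2.22, 2.79, 3.14, 3.14, 3.14].

### API

Orientations are given as a 3x3 rotation matrix whose columns are the frame's x, y, z axes.
In Python, from station import get_obs, camera, camera_model, close_job gives the robot as it stands. The module is installed in compiled form; this text tells all that it offers.
- The arm moves only by the tool send_rows, never from a script. Its argument "motion" is text: rows parted by semicolons, each of 6 numbers parted by spaces: the shift along the tool's x, y, z in units of 0.15 m (1.0 is 0.15 m), then the turn, a rotation vector about the tool's x, y, z in units of pi rad (1.0 is pi rad). A call has 1 to 12 rows; each row shifts and turns the commanded pose from where the row before left it, along the tool's axes as they then stand; what a row does not reach is not made up. A row lasts 1/8 s, in which the tool goes at most 62.5 mm and 10.7 degrees, less where a joint would pass 70% of its speed; a pose out of reach is approached as far as the arm can. A call with a number of a shift or a turn outside -1 to 1 is refused whole. A call with a gripper value outside its range is refused whole. "jaw" is the gripper command: -1 is fully open, 1 is shut, values between are in proportion, set as the call begins (left out, the last holds). The fingers move at their own pace and stop on an object; "newtons" is the grip in N (left out, the last holds). Time passes only in rows, so rows that do not move let the fingers close. It gives the time, the measured TCP pose, the force, the opening and the grip force at its end, in the units of the state.
- get_obs(): the state, without advancing time (a new reading comes with each control period).
- camera(name): name is "side" or "top"; returns (picture, depth): 420x560x3 uint8, blue, green, red; 420x560 float32, mm along the optical axis (not along the pixel's ray), 0 where there is no reading.
- camera_model(name): a dict with "vertical_fov" (degrees; the focal length in pixels is half the picture's height over the tangent of half this angle, whatever the lens; pixels are square), "cx", "cy" (the principal point, pixels), "k1" (the pictures are not rectified: a ray, as slopes to the right and down, at radius r is drawn at 1 + k1 r^2 times it, then the intrinsics apply), "R" (3x3) and "t" (3): a world point X has camera coordinates R X + t. Camera axes: x right, y down, z forward; pixel columns grow to the right and rows downward; lengths in mm; the calibration is good to about 2 mm. A picture is of the moment at which its call begins. camera_model takes no time and is no camera call.
- close_job(): hands the job in; it is judged then, once.
The state is a dict: "clock": time; "q": joint angles; "joint_vel": joint speeds; "tau": joint torques, N m; "position": TCP position; "tool_rot": TCP orientation; "contact_force": force on the tool from outside, world axes, zero at the start; "wrist_torque": the same for the moment, N m; "width": finger opening in mm; "grip_force": force on a finger pad.
Only numpy, scipy, OpenCV 4.12 (cv2) and the standard library are available. Lean on these libraries where they do the work, as an engineer would, in place of code of your own. Each camera call takes 0.05 s, during which the arm holds its last target. There are 200 camera calls.

### The job

Lift the press's clear drop guard by the red grip of its slotted bar and slide the bar sideways so that its slot hooks down over the yellow plate: in the upper notch if the tall green-lidded tub is on the loading shuttle, in the lower notch if the low white-lidded tub is. Once the guard is hooked there, push the shuttle fully home by its blue handle, so that its tub stands upright under the press. Leave the tub on the scale, the blue bottle and the stack of lids where they are, and knock nothing over.

Things in the scene. Friction and masses are not known exactly. Their poses are not given: they have to be found in the camera images.
- guard (a joint): Lift (m) of the guard: a clear, yellow-framed upright panel, 260 wide, 125 high, sliding straight up in two rails (139 either side of its middle, 230 high). 0 down (lower edge 55 above the table), at most 0.145. With its bar 0.45 to 0.7 kg; falls if released. Hooked it reads 0.060 in the lower notch, 0.108 in the upper. The tall tub fits under it only from the upper.
- bar (a joint): Sideways slide (m) of the slotted steel bar on the guard's front, 10 thick, 20 high; 0 farthest from the notch plate, grows along the press's +y, at most 0.065; starts at 0 to 0.02. 1 N of friction. At 0.050 the slot lies over the plate. Past 0.026 the bar's red head (15 long, beyond the slot) is in the plate, so lift the guard with the bar below that and pass only at a notch.
- bar_grip (a point): Centre of the graspable part of the bar's upright red grip: 20 along x, 16 along y; it reaches 22 above and 25 below this point. 206 above the table with the guard down. Rises with the guard, slides with the bar. Axes as the press: x level, away from the robot into the press, y along the bar towards the notch plate, z up. The guard's top edge is 26 lower and 35 farther in x.
- bar_slot (a point): Middle of the ceiling of the slot in the bar's underside: 12 wide along y, 10 deep, open downwards. It lies 15 along x and 130 along y from bar_grip and 56 below it. Axes as the press.
- notch_low (a point): Middle of the lower notch's bottom edge on the upright yellow notch plate (5 thick along y, 150 along y from the guard's middle), 210 above the table. The notch is 38 high, so the bar passes sideways with bar_slot 10 to 28 above this point; hooked, bar_slot coincides with it. Axes as the press.
- notch_high (a point): Middle of the upper notch's bottom edge on the same plate, 258 above the table, open above; the bar passes with bar_slot 10 or more above this point; hooked, bar_slot coincides with it. The plate's top is 278 above the table. Axes as the press.
- shuttle (a joint): Travel of the loading shuttle (m), an aluminium plate in front of the guard that slides along the press's +x under the guard; 0 out (start), 0.130 fully home against its stop. About 2 N of friction; it stays where it is left.
- shuttle_handle (a point): Centre of the upright blue handle at the robot's end of the shuttle: a tab 12 thick along x, 60 wide along y, its top 25 above this point, the shuttle plate 30 below it. 80 above the table. Moves with the shuttle; axes as the press. Fully home it is 70 nearer the robot in x than bar_grip.
- nest (a point): Centre of the tub's place on the shuttle, on the plate's top face, 50 above the table, 165 along x from the handle, between two blue ribs 98 apart. Moves with the shuttle.
- tub_low_mid (a point): Centre of the low tub: yellow-orange, white lid, diameter 90, height 50, 0.25 kg, loose. It starts on the shuttle or on the scale.
- tub_tall_mid (a point): Centre of the tall tub: yellow-orange, green lid, diameter 80, height 95, 0.25 kg, loose. It starts on the shuttle or on the scale.
- platter (a point): Centre of the blue platter of the white bench scale, on its top face 50 above the table; the scale is 220 x 200 and fixed; to the left or right of the press, with a white crate (200 x 200, 110 high, fixed) at the other side.
- sanitiser_mid (a point): Centre of the blue bottle, diameter 60, height 180, loose; stands on the table beside the shuttle. Bystander.
- lids_mid (a point): Centre of a stack of white lids, diameter 90, height 68, one piece, loose; on the table at the other side of the shuttle. Bystander.
Not all that is in view belongs to the job. Leave any black look-alike of the part that bears tub_low_mid alone. What is shaped like the part that bears tub_tall_mid but purple is not meant.

How it is judged (in metres and radians):
On the way, in this order (a step that is already met when the one before it is completed fails the run):
1. the guard hangs still by its bar in the right notch for the tub on the shuttle (((horizontal distance between tub_low_mid and nest below 0.03 m and value of joint guard between 0.054 and 0.065 m and value of joint bar between 0.042 and 0.058 m) or (horizontal distance between tub_tall_mid and nest below 0.03 m and value of joint guard between 0.102 and 0.113 m and value of joint bar between 0.042 and 0.058 m)) and velocity of joint guard between -0.01 and 0.01 m/s), for 0.2 s.
2. the shuttle is pushed fully home (value of joint shuttle above 0.125 m), for 0.2 s.
At the end, for the whole second after the job is handed in: Guard at rest, slot over the plate in the right notch (lift within 5 mm of 0.060 for the low tub, 0.108 for the tall; bar 0.042 to 0.058); shuttle within 5 mm of home, its tub upright (0.1 rad) within 30 mm of the nest; the tub on the scale moved under 20 mm (((horizontal distance between tub_low_mid and nest below 0.03 m and value of joint guard between 0.054 and 0.065 m and value of joint bar between 0.042 and 0.058 m and angle between tub_low_mid's own z axis and vertical below 0.1 rad and distance of tub_tall_mid from where it was at the start of the episode below 0.02 m and z of tub_low_mid in the frame of nest above 0.015 m) or (horizontal distance between tub_tall_mid and nest below 0.03 m and value of joint guard between 0.102 and 0.113 m and value of joint bar between 0.042 and 0.058 m and angle between tub_tall_mid's own z axis and vertical below 0.1 rad and distance of tub_low_mid from where it was at the start of the episode below 0.02 m and z of tub_tall_mid in the frame of nest above 0.015 m)) and value of joint shuttle above 0.125 m and velocity of joint guard between -0.01 and 0.01 m/s); the robot touches nothing.
It fails at once if a tub, the bottle or the stack of lids is tipped over (angle between any of tub_low_mid, tub_tall_mid, sanitiser_mid, lids_mid's own z axis and vertical above 0.35 rad).
It fails at once if the tub on the scale is moved by more than 20 mm ((horizontal distance between tub_low_mid and platter below 0.15 m and distance of tub_low_mid from where it was at the start of the episode above 0.02 m) or (horizontal distance between tub_tall_mid and platter below 0.15 m and distance of tub_tall_mid from where it was at the start of the episode above 0.02 m)).
It fails at once if the bottle or the stack of lids is moved by more than 20 mm (distance of any of sanitiser_mid, lids_mid from where it was at the start of the episode above 0.02 m).
It fails at once if the shuttle is pushed in by more than 30 mm while the guard is still down (value of joint shuttle above 0.03 m and value of joint guard below 0.03 m).
It also fails if it takes over 56 s, if anything falls off the work surface, if the arm or the gripper's body presses on something with over 40 N, if the wrist force passes 120 N, or if a joint passes its speed limit or range.

## Working session

There is one attempt and no reset: what is moved stays moved. The work goes in short steps, Python scripts to look and compute and a tool call to move; the robot and the scene stay as the last step left them, time stands still between calls to the robot, and variables do not carry over. Pictures are saved under pics/ and viewed, at most 10 in all, crops included, and the job is handed in when it is done.

Besides the shell and the picture viewer there is one more tool, called after "Call:" as name(argument=value, ...) on one line, values as JSON. send_rows: Moves the arm, as the interface text tells. Shifts and turns lie within -1 to 1; 1 stands for 0.15 m of shift or pi rad of turn. Its arguments: {"type":"object","properties":{"motion":{"type":"string"},"jaw":{"type":"number"},"newtons":{"type":"number"}},"required":["motion"]}

```bash
mkdir -p pics; cat > h.py <<'E'
import numpy as np, cv2
from station import get_obs, camera, camera_model, close_job
def K(m):
    f=210/np.tan(np.radians(m["vertical_fov"])/2); return np.array([[f,0,m["cx"]],[0,f,m["cy"]],[0,0,1.]])
def rays(m,uv):
    # slopes: undistort r_d = r(1+k1 r^2)
    p=cv2.undistortPoints(np.float64(uv).reshape(-1,1,2),K(m),np.array([m["k1"],0,0,0.]))[:,0]
    return np.c_[p,np.ones(len(p))]
def world(m,uv,depth):
    c=rays(m,uv)*np.float64(depth).reshape(-1,1)
    return (c-np.array(m["t"]))@np.array(m["R"])
def onplane(m,uv,z):
    R=np.array(m["R"]);C=-R.T@np.array(m["t"]);d=rays(m,uv)@R
    return C+d*((z-C[2])/d[:,2])[:,None]
def cloud(name):
    im,d=camera(name);m=camera_model(name)
    v,u=np.mgrid[0:420,0:560]
    w=world(m,np.c_[u.ravel(),v.ravel()],d.ravel()).reshape(420,560,3); w[d==0]=np.nan
    return im,d,w,m
E
python3 - <<'E'
from h import *
for n in("side","top"):
    im,d=camera(n);m=camera_model(n);cv2.imwrite(f"pics/{n}0.png",im);np.savez(f"{n}0.npz",im=im,d=d);print(n,m,(d>0).mean())
print(get_obs()["tool_rot"])
E
```

```text
side {'vertical_fov': 55.54296163768376, 'cx': 282.5282303209398, 'cy': 214.2602358897332, 'k1': -0.07718182256647947, 'R': array([[-0.90686823, -0.42136676,  0.00632926],
       [-0.2913733 ,  0.6161034 , -0.73179109],
       [ 0.30445297, -0.66548227, -0.68149963]]), 't': array([526.67301545, 311.20607381, 864.38259289])} 0.9959863945578231
top {'vertical_fov': 48.91928079062652, 'cx': 287.79419864596383, 'cy': 206.7763136053228, 'k1': -0.07911033958732805, 'R': array([[-0.01501083, -0.99988569,  0.00181286],
       [-0.98588277,  0.01449817, -0.16680817],
       [ 0.16676281, -0.0042912 , -0.9859877 ]]), 't': array([  -5.64580789,  597.66108331, 1393.40417553])} 0.995969387755102
[[ 9.46747364e-01  3.21977126e-01 -3.99636621e-04]
 [ 3.21977374e-01 -9.46746687e-01  1.13207653e-03]
 [-1.38518986e-05 -1.20046442e-03 -9.99999279e-01]]
```

View pics/side0.png

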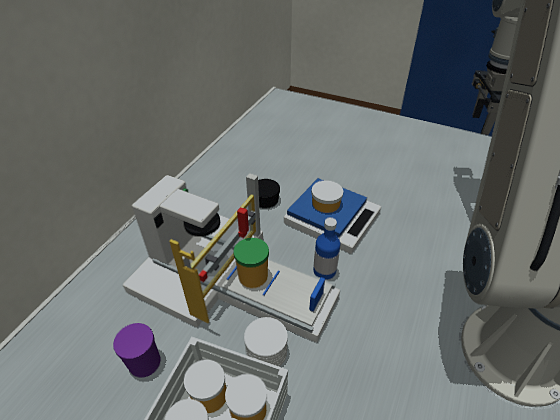

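View pics/top0.png

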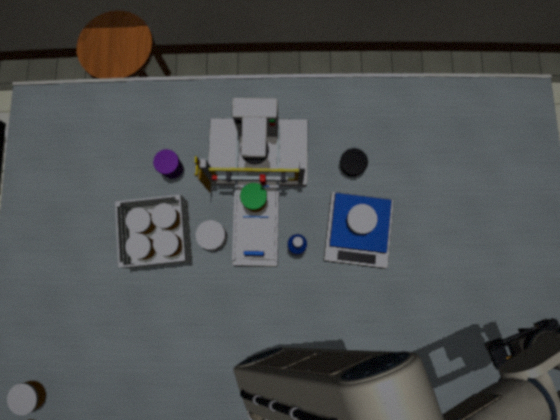

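The side view shows the tall green-lidded tub on the shuttle (252,260), with the low white-lidded one on the scale (327,195), so the upper notch applies. The red grip is at side (243,222) / top (262,182), the blue handle at side (317,294) / top (254,253), and the yellow notch plate at side (190,280) / top (203,172). The purple tub (136,350) and black tub (266,192) are decoys.

```bash
cat > meas.py <<'E'
from h import *
def blobs(n,im,w,amin=12):
    hsv=cv2.cvtColor(im,cv2.COLOR_BGR2HSV)
    rng={"red":[(0,150,70),(6,255,255)],"red2":[(174,150,70),(180,255,255)],"blue":[(105,140,50),(125,255,255)],"green":[(50,120,50),(80,255,255)],"yellow":[(20,110,60),(32,255,255)]}
    for c,(a,b) in rng.items():
        mk=cv2.inRange(hsv,a,b);k,l,s,ce=cv2.connectedComponentsWithStats(mk)
        for i in range(1,k):
            if s[i,4]<amin: continue
            p=w[l==i];p=p[~np.isnan(p[:,0])]
            q=np.percentile(p,[5,50,95],axis=0)
            if q[1][0]<350 or q[1][0]>1200:continue
            print(n,c,s[i,4],ce[i].round(1),"x",q[:,0].round(),"y",q[:,1].round(),"z",q[:,2].round())
if __name__=="__main__":
    for n in("side","top"):
        z=np.load(n+"0.npz");m=camera_model(n);v,u=np.mgrid[0:420,0:560]
        w=world(m,np.c_[u.ravel(),v.ravel()],z["d"].ravel()).reshape(420,560,3);w[z["d"]==0]=np.nan
        blobs(n,z["im"],w)
        # yellow top bar line / shuttle plate yaw
        if n=="top":
            sel=(abs(w[...,2]-50)<6)&(abs(w[...,1]-w[253,254,1])<70)&(w[...,0]>450)&(w[...,0]<w[190,254,0]+20)
            r=cv2.minAreaRect(w[sel][:,:2].astype(np.float32));print("plate",r)
E
python3 meas.py
```

```text
side red 166 [241.6 221.3] x [644. 652. 660.] y [56. 66. 68.] z [157. 202. 229.]
side red 31 [202.4 273.5] x [668. 671. 676.] y [196. 202. 209.] z [155. 161. 162.]
side blue 9131 [449.4  61.8] x [199. 361. 529.] y [-1534. -1525. -1515.] z [-261.   54.  311.]
side blue 2030 [327.3 218.3] x [459. 498. 625.] y [-302. -183.  -12.] z [ 47.  51. 135.]
side blue 25 [231.6 272.8] x [667. 668. 671.] y [ 85. 105. 122.] z [52. 54. 55.]
side blue 317 [318.3 289.1] x [448. 453. 489.] y [-18.  92. 122.] z [ 12.  84. 106.]
side blue 49 [270.5 282.7] x [568. 570. 573.] y [ 56.  91. 125.] z [52. 54. 55.]
side green 731 [250.7 250.7] x [587. 618. 649.] y [ 59.  92. 123.] z [143. 145. 147.]
side green 23 [249.9 265.4] x [591. 602. 615.] y [119. 125. 130.] z [136. 138. 139.]
side yellow 83 [249.8 202.4] x [681. 682. 690.] y [-45. -33.  -1.] z [141. 175. 181.]
side yellow 1609 [195.8 277. ] x [655. 686. 701.] y [ 88. 237. 239.] z [ 54. 163. 263.]
side yellow 50 [251.9 231. ] x [680. 682. 684.] y [-43. -31.  -6.] z [58. 70. 87.]
top red 19 [213.9 176.9] x [667. 671. 677.] y [195. 201. 207.] z [149. 157. 162.]
top red 34 [262.  177.5] x [643. 651. 660.] y [51. 57. 62.] z [221. 225. 230.]
top blue 2186 [359.7 223.8] x [468. 531. 623.] y [-321. -233. -159.] z [44. 49. 54.]
top blue 172 [296.4 245.6] x [451. 466. 498.] y [-63. -36. -16.] z [110. 121. 131.]
top blue 58 [253.3 253.1] x [448. 451. 454.] y [ 67.  89. 115.] z [ 97. 103. 109.]
top green 541 [253.2 195.9] x [583. 615. 648.] y [ 58.  87. 117.] z [138. 144. 149.]
top yellow 68 [197.2 168.3] x [654. 677. 727.] y [230. 233. 278.] z [ -2. 256. 278.]
top yellow 284 [254.1 169.6] x [682. 687. 692.] y [-34.  81. 202.] z [167. 178. 183.]
plate ((552.1196899414062, 88.84571838378906), (138.2073516845703, 201.7457733154297), 89.3315200805664)
```

```bash
cat > plan.py <<'E'
import sys
from h import *
def plan(x,y,z,yaw=0.):
    o=get_obs();R=np.array(o["tool_rot"]);p=np.array(o["position"])
    from scipy.spatial.transform import Rotation as Ro
    c,s=np.cos(yaw),np.sin(yaw);T=np.array([[c,s,0],[s,-c,0],[0,0,-1.]])
    print("pos",p.round(1),"F",np.round(o["contact_force"],1),"w",o["width"],"t",o["clock"],"q",np.round(o["q"],2))
    print("turn/pi",(Ro.from_matrix(R.T@T).as_rotvec()/np.pi).round(4),"shift now",((R.T@(np.array([x,y,z])-p))/150).round(3),"shift after turn",((T.T@(np.array([x,y,z])-p))/150).round(3))
if __name__=="__main__": plan(*map(float,sys.argv[1:]))
E
python3 - <<'E'
from h import *
z=np.load("top0.npz");m=camera_model("top");v,u=np.mgrid[0:420,0:560]
w=world(m,np.c_[u.ravel(),v.ravel()],z["d"].ravel()).reshape(420,560,3)
s=(w[...,0]>695)&(w[...,0]<900)&(abs(w[...,1]-90)<140)&(w[...,2]>190);p=w[s]
print("press tall",np.percentile(p,[1,50,99],axis=0).round())
im=z["im"];hsv=cv2.cvtColor(im,cv2.COLOR_BGR2HSV);mk=cv2.inRange(hsv,(20,110,60),(32,255,255))>0
mk[:,:212]=0;mk[:, 298:]=0;mk[:165]=0;mk[176:]=0
vv,uu=np.nonzero(mk);P=onplane(m,np.c_[uu,vv],180.);print("guard yaw deg",np.degrees(np.arctan(-np.polyfit(P[:,1],P[:,0],1)[0])),P[:,1].min(),P[:,1].max())
E
python3 plan.py 652 58 330
```

```text
press tall [[700.  16. 197.]
 [825.  82. 217.]
 [890. 221. 228.]]
guard yaw deg -1.740152710853373 -42.16078329832279 203.34238117795118
pos [ 201.1 -591.3  214. ] F [-0.1 -1.   0.2] w 91.92432768780878 t 0.1 q [-1.25  0.35  1.63 -0.    1.16 -0.  ]
turn/pi [-4.000e-04  1.000e-04  1.043e-01] shift now [ 4.24  -3.131 -0.77 ] shift after turn [ 3.006 -4.329 -0.774]
```

Call:
send_rows(motion="0 0 -0.4 0 0 0;0 0 -0.4 0 0 0;0 0 0 0 0 0.052;0 0 0 0 0 0.052", jaw=-1)

```text
clock: 0.6
position: [201.2, -591.8, 335.3]
tool_rot: [[1.0, -0.004, 0.0], [-0.004, -1.0, -0.001], [0.0, 0.001, -1.0]]
contact_force: [0.4, -0.0, -0.6]
width: 91.7
grip_force: 0.0
```

```bash
python3 plan.py 652 58 330
```

```text
pos [ 201.2 -591.8  335.3] F [ 0.4 -0.  -0.6] w 91.74789647428881 t 0.6 q [-1.25  0.27  1.49  0.    1.39  0.33]
turn/pi [ 0.0003 -0.0001 -0.0014] shift now [ 2.986 -4.345  0.032] shift after turn [ 3.005 -4.332  0.035]
```

Call:
send_rows(motion="0.2 -0.289 0 0 0 0;0.2 -0.289 0 0 0 0;0.2 -0.289 0 0 0 0;0.2 -0.289 0 0 0 0;0.2 -0.289 0 0 0 0;0.2 -0.289 0 0 0 0;0.2 -0.289 0 0 0 0;0.2 -0.289 0 0 0 0;0.2 -0.289 0 0 0 0;0.2 -0.289 0 0 0 0;0.2 -0.289 0 0 0 0;0.2 -0.289 0 0 0 0")

```text
clock: 2.1
position: [561.3, -69.5, 334.4]
tool_rot: [[1.0, 0.001, -0.0], [0.001, -1.0, -0.0], [-0.0, 0.0, -1.0]]
contact_force: [0.7, -0.8, -0.1]
width: 92.0
grip_force: 0.0
```

Call:
send_rows(motion="0.2 -0.289 0 0 0 0.004;0.2 -0.289 0 0 0 0;0.19 -0.289 0 0 0 0;0 0 0 0 0 0;0 0 0 0 0 0")

```text
clock: 2.72
position: [649.5, 57.9, 334.0]
tool_rot: [[1.0, -0.011, -0.001], [-0.011, -1.0, -0.001], [-0.001, 0.001, -1.0]]
contact_force: [-0.7, 0.0, 0.1]
width: 91.9
grip_force: 0.0
```

```bash
python3 plan.py 652 58 187 -0.015; python3 - <<'E'
from h import *
import meas
for n in("side","top"):
    im,d,w,m=cloud(n);meas.blobs(n,im,w) if n=="side" else 0
    cv2.imwrite(f"pics/{n}1.png",im)
    if n=="side": cv2.imwrite("pics/s1.png",cv2.resize(im[100:340,120:400],None,fx=2.5,fy=2.5))
E
```

```text
pos [649.5  57.9 334. ] F [-0.7  0.   0.1] w 91.85884152695529 t 2.725 q [ 0.09  0.31  1.43 -0.    1.4   1.67]
turn/pi [0.0002 0.0004 0.0013] shift now [ 0.018 -0.002  0.98 ] shift after turn [ 0.016 -0.001  0.98 ]
side red 189 [241.7 221.8] x [644. 652. 660.] y [58. 66. 68.] z [158. 198. 228.]
side red 42 [202.1 275. ] x [668. 671. 676.] y [196. 205. 209.] z [145. 159. 163.]
side blue 2071 [326.9 218.3] x [459. 499. 625.] y [-302. -182.  -12.] z [ 46.  51. 135.]
side blue 25 [231.6 272.8] x [666. 668. 670.] y [ 86. 105. 124.] z [51. 54. 57.]
side blue 321 [318.3 289.1] x [448. 453. 489.] y [-19.  93. 122.] z [ 12.  86. 106.]
side blue 47 [270.7 282.5] x [568. 570. 572.] y [ 55.  92. 125.] z [52. 54. 56.]
side green 799 [250.8 251.8] x [585. 616. 649.] y [ 60.  95. 127.] z [140. 145. 147.]
side yellow 21 [260.1 115.2] x [622. 625. 632.] y [ 8. 10. 11.] z [432. 441. 444.]
side yellow 84 [249.7 202.5] x [681. 682. 689.] y [-44. -33.  -1.] z [139. 174. 181.]
side yellow 1605 [195.8 277.2] x [655. 685. 700.] y [ 88. 237. 239.] z [ 53. 164. 263.]
side yellow 51 [251.8 231.1] x [681. 682. 684.] y [-43. -32.  -6.] z [58. 70. 88.]
side yellow 20 [245.8 266.5] x [594. 612. 631.] y [122. 127. 130.] z [115. 132. 134.]
```

View pics/s1.png

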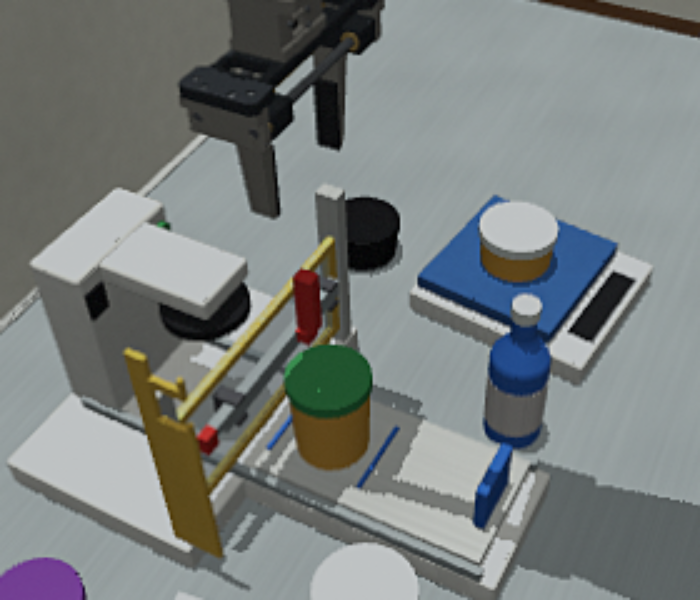

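The crop shows the red grip (305,300) under the gap between the open fingers. The tall green-lidded tub is on the shuttle, the red bar head (207,440) is short of the yellow plate, and nothing is in the way of the descent.

Call:
send_rows(motion="0.016 0 0.25 0 0 0.001;0 0 0.25 0 0 0;0 0 0.25 0 0 0;0 0 0.15 0 0 0;0 0 0.07 0 0 0;0 0 0 0 0 0")

```text
clock: 3.58
position: [652.2, 57.5, 189.2]
tool_rot: [[1.0, -0.016, -0.0], [-0.016, -1.0, -0.0], [-0.0, 0.0, -1.0]]
contact_force: [-0.5, 0.2, 0.4]
width: 92.1
grip_force: 0.0
```

Call:
send_rows(motion="0 0 0 0 0 0;0 0 0 0 0 0;0 0 0 0 0 0;0 0 0 0 0 0;0 0 0 0 0 0;0 0 0 0 0 0", jaw=1, newtons=40)

```text
clock: 4.32
position: [652.5, 58.3, 189.1]
tool_rot: [[1.0, -0.015, -0.0], [-0.015, -1.0, 0.0], [-0.0, -0.0, -1.0]]
contact_force: [-0.1, -0.1, -0.0]
width: 34.3
grip_force: 0.0
```

Call:
send_rows(motion="0 0 0 0 0 0;0 0 0 0 0 0;0 0 0 0 0 0;0 0 0 0 0 0")

```text
clock: 4.82
position: [652.5, 58.2, 189.0]
tool_rot: [[1.0, -0.015, -0.0], [-0.015, -1.0, 0.0], [-0.0, -0.0, -1.0]]
contact_force: [-0.3, -0.3, 0.7]
width: 16.0
grip_force: 40.0
```

Gripped at 16 mm, which matches the grip. Next is a 128 mm lift.

Call:
send_rows(motion="0 0 -0.06 0 0 0;0 0 -0.09 0 0 0;0 0 -0.1 0 0 0;0 0 -0.1 0 0 0;0 0 -0.1 0 0 0;0 0 -0.1 0 0 0;0 0 -0.1 0 0 0;0 0 -0.1 0 0 0;0 0 -0.07 0 0 0;0 0 -0.035 0 0 0;0 0 0 0 0 0;0 0 0 0 0 0")

```text
clock: 6.32
position: [652.5, 58.2, 316.9]
tool_rot: [[1.0, -0.015, -0.0], [-0.015, -1.0, -0.0], [-0.0, 0.0, -1.0]]
contact_force: [1.0, -0.5, -5.0]
width: 16.0
grip_force: 40.0
```

```bash
python3 plan.py 652 110 318 -0.015; python3 - <<'E'
from h import *
import meas
im,d,w,m=cloud("side");meas.blobs("side",im,w)
cv2.imwrite("pics/s2.png",cv2.resize(im[100:340,120:400],None,fx=2.5,fy=2.5))
E
```

```text
pos [652.5  58.2 316.9] F [ 1.  -0.5 -5. ] w 15.975055795578271 t 6.325 q [ 0.09  0.33  1.44 -0.    1.37  1.67]
turn/pi [0.     0.0001 0.0001] shift now [-0.008 -0.345 -0.007] shift after turn [-0.008 -0.345 -0.007]
side red 140 [239.3 180.9] x [643. 648. 661.] y [56. 66. 68.] z [281. 307. 355.]
side red 60 [192.5 232.4] x [668. 672. 677.] y [196. 207. 210.] z [272. 287. 289.]
side blue 2075 [326.9 218.4] x [459. 499. 625.] y [-302. -181.  -13.] z [ 46.  51. 135.]
side blue 21 [231.7 272.8] x [666. 668. 670.] y [ 86. 104. 121.] z [52. 54. 56.]
side blue 321 [318.3 289.1] x [448. 453. 489.] y [-19.  92. 122.] z [ 12.  85. 107.]
side blue 47 [270.7 282.5] x [568. 570. 572.] y [ 55.  92. 124.] z [52. 54. 56.]
side green 792 [250.8 251.9] x [585. 615. 649.] y [ 60.  95. 127.] z [141. 145. 147.]
side yellow 19 [249.5 132.5] x [624. 627. 636.] y [46. 49. 50.] z [416. 423. 427.]
side yellow 22 [235.5 146. ] x [624. 628. 637.] y [ 97.  98. 100.] z [415. 424. 427.]
side yellow 51 [249.6 160. ] x [681. 682. 685.] y [-43. -38. -30.] z [270. 291. 308.]
side yellow 2033 [197.  258.4] x [656. 686. 700.] y [ 21. 237. 239.] z [ 59. 194. 305.]
side yellow 17 [247.  266.4] x [595. 609. 628.] y [120. 127. 131.] z [127. 132. 135.]
```

View pics/s2.png

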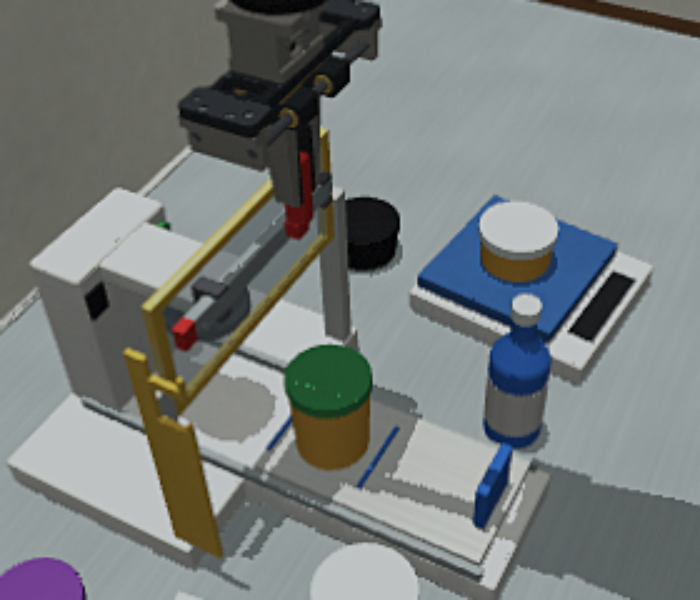

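The guard is up about 128 mm. The bar head (185,335 in the crop) clears the upper notch floor. Next I measure the exact distance from the head to the plate.

```bash
python3 - <<'E'
from h import *
im,d,w,m=cloud("side");hsv=cv2.cvtColor(im,cv2.COLOR_BGR2HSV)
Y=cv2.inRange(hsv,(18,100,50),(34,255,255))>0
s=Y&(w[...,2]<200)&(w[...,2]>70)&(w[...,1]>225)&(w[...,1]<250);p=w[s]
print(len(p),np.percentile(p[:,1],[5,25,50,75,95]).round(1),"x",np.percentile(p[:,0],[2,98]))
k=np.polyfit(p[:,0],p[:,1],1);print("fit slope",k[0],"y at x=670",np.polyval(k,670))
R=(cv2.inRange(hsv,(0,130,50),(7,255,255))>0)&(w[...,1]>180);q=w[R]
print(np.sort(q[:,1]).round(1));
vv,uu=np.nonzero(R)
e=q[:,1]>205;print("end face n",e.sum(),np.median(q[e],axis=0),q[e].min(0),q[e].max(0))
E
```

```text
679 [236.3 236.9 237.4 237.9 238.7] x [653.07039011 702.03178318]
fit slope -0.02397274466567064 y at x=670 237.59912634068522
[184.3 186.5 195.4 195.4 196.2 196.5 196.5 196.5 197.1 197.2 197.5 197.5
 197.5 197.6 197.7 197.7 198.1 198.3 198.4 198.5 198.5 198.6 198.7 198.8
 199.7 199.7 199.7 200.4 201.  201.1 201.4 201.6 202.  202.  202.  202.1
 203.3 203.4 203.7 204.1 204.2 204.6 204.9 205.  205.2 205.2 205.5 205.6
 206.  206.1 206.2 206.2 206.7 206.8 207.  207.5 207.9 207.9 207.9 208.1
 208.7 208.7 209.1 209.4 209.4 209.5 209.5 209.6 209.6 209.6 209.7 209.8
 209.8 209.9 209.9 210.  210.2 210.2 210.3 210.3 210.3 210.3 210.6 210.6
 210.7 210.8 211. ]
end face n 44 [671.48024964 209.43114582 282.92722119] [666.82291448 205.01928549 268.80478754] [677.11422769 211.04025801 289.85570664]
```

Call:
send_rows(motion="0 -0.04 0 0 0 0;0 -0.06 0 0 0 0;0 -0.06 0 0 0 0;0 -0.06 0 0 0 0;0 -0.06 0 0 0 0;0 -0.032 0 0 0 0;0 0 0 0 0 0;0 0 0 0 0 0")

```text
clock: 7.42
position: [653.8, 106.1, 317.6]
tool_rot: [[1.0, -0.014, 0.001], [-0.014, -1.0, 0.001], [0.001, -0.001, -1.0]]
contact_force: [5.7, 0.7, -6.6]
width: 16.0
grip_force: 40.0
```

```bash
python3 - <<'E'
from h import *
im,d,w,m=cloud("side");hsv=cv2.cvtColor(im,cv2.COLOR_BGR2HSV)
R=(cv2.inRange(hsv,(0,130,50),(7,255,255))>0)&(w[...,1]>220);q=w[R];print(np.percentile(q,[2,50,80,98],axis=0).round(1))
cv2.imwrite("pics/s3.png",cv2.resize(im[170:290,140:280],None,fx=5,fy=5))
E
```

```text
[[667.6 243.6 270.1]
 [670.7 252.6 286.7]
 [675.7 256.7 288.6]
 [678.9 258.4 289.8]]
```

View pics/s3.png

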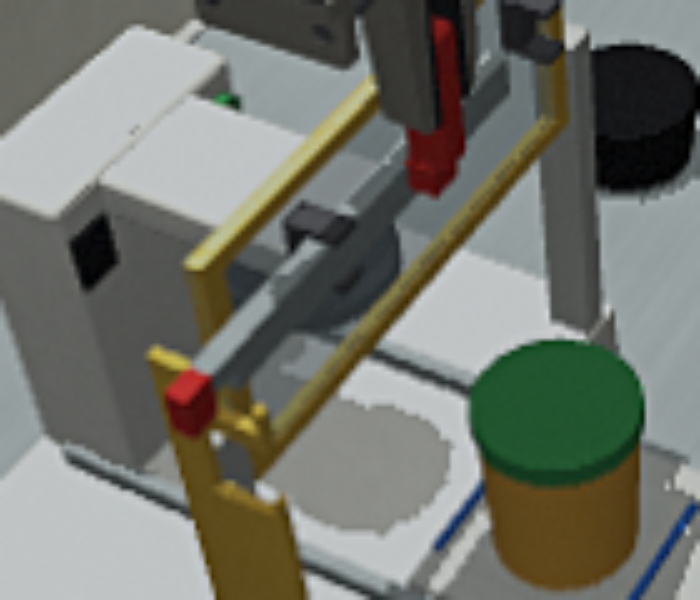

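The red head (188,400) is just past the plate, with the slot above the notch. Lowering now.

Call:
send_rows(motion="0.004 0 0.03 0 0 0;0 0 0.03 0 0 0;0 0 0.03 0 0 0;0 0 0.02 0 0 0;0 0 0.015 0 0 0;0 0 0 0 0 0;0 0 0 0 0 0")

```text
clock: 8.35
position: [653.8, 105.0, 298.6]
tool_rot: [[1.0, -0.015, 0.0], [-0.015, -1.0, 0.0], [0.0, -0.0, -1.0]]
contact_force: [3.8, 1.0, -6.2]
width: 15.7
grip_force: 40.0
```

Call:
send_rows(motion="0 0 0.006 0 0 0;0 0 0.006 0 0 0;0 0 0.004 0 0 0;0 0 0 0 0 0;0 0 0 0 0 0")

```text
clock: 8.98
position: [653.9, 105.0, 296.9]
tool_rot: [[1.0, -0.015, 0.001], [-0.015, -1.0, 0.0], [0.001, -0.0, -1.0]]
contact_force: [1.5, -0.6, 3.3]
width: 15.7
grip_force: 40.0
```

The weight has come off at 107.9 mm of lift, as the upper notch should read. Releasing.

Call:
send_rows(motion="0 0 -0.003 0 0 0;0 0 0 0 0 0;0 0 0 0 0 0;0 0 0 0 0 0;0 0 0 0 0 0;0 0 0 0 0 0;0 0 0 0 0 0;0 0 0 0 0 0", jaw=-0.2)

```text
clock: 9.98
position: [653.8, 105.0, 296.6]
tool_rot: [[1.0, -0.015, -0.0], [-0.015, -1.0, -0.0], [-0.0, 0.0, -1.0]]
contact_force: [0.1, -0.4, 0.6]
width: 55.1
grip_force: 0.0
```

```bash
python3 - <<'E'
from h import *
im,d,w,m=cloud("side");hsv=cv2.cvtColor(im,cv2.COLOR_BGR2HSV)
R=(cv2.inRange(hsv,(0,130,50),(7,255,255))>0)&(w[...,1]>220);q=w[R];print(np.percentile(q,[2,50,80,98],axis=0).round(1))
cv2.imwrite("pics/s4.png",cv2.resize(im[170:290,140:280],None,fx=5,fy=5))
E
```

```text
[[667.9 237.6 248.5]
 [671.4 250.6 263.2]
 [675.3 255.3 267.4]
 [692.4 256.1 269.3]]
```

View pics/s4.png

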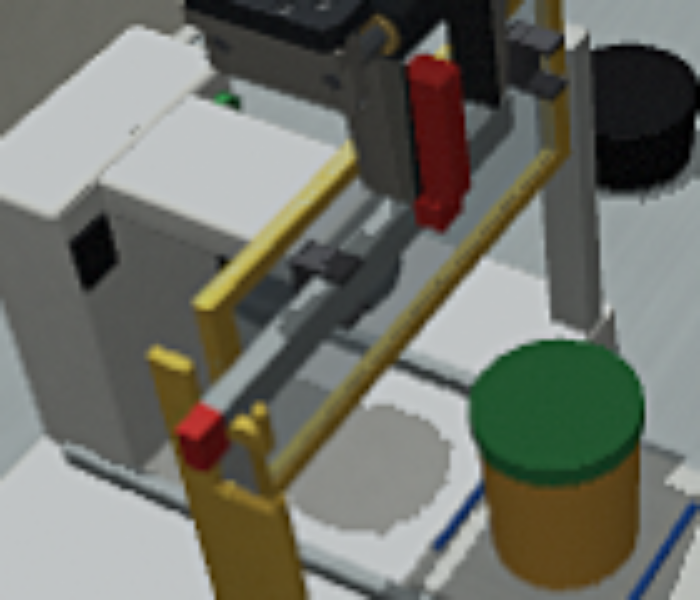

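The bar hangs hooked in the upper notch: the head (203,435) is beyond the plate, its height has dropped by 20 mm, and the gripper is off it. Next I withdraw upward, back off towards the robot, close the fingers and tilt them so the wrist leans back while pushing.

Call:
send_rows(motion="0 0 -0.06 0 0 0;0 0 -0.15 0 0 0;0 0 -0.2 0 0 0;-0.2 0 0 0 0 0;-0.3 0 0 0 0 0;-0.3 0 0 0 0 0;-0.3 0 0 0 0 0;-0.3 0 0 0 0 0;-0.3 0 0 0 0 0;0 0 0 0 0 0")

```text
clock: 11.28
position: [397.0, 108.7, 359.2]
tool_rot: [[1.0, -0.014, 0.002], [-0.014, -1.0, 0.001], [0.002, -0.001, -1.0]]
contact_force: [0.3, -0.6, -0.7]
width: 55.3
grip_force: 0.0
```

Call:
send_rows(motion="0 0 0 0 0.037 0;0 0 0 0 0.037 0;0 0 0 0 0.037 0;0 0 0 0 0 0;0 0 0 0 0 0", jaw=1, newtons=10)

```text
clock: 11.9
position: [399.7, 109.1, 358.9]
tool_rot: [[0.94, -0.014, 0.341], [-0.014, -1.0, -0.005], [0.341, -0.0, -0.94]]
contact_force: [0.2, 0.1, 0.1]
width: 7.4
grip_force: 0.0
```

```bash
python3 - <<'E'
from h import *
import meas
o=get_obs();R=np.array(o["tool_rot"]);p=np.array(o["position"]);print(p,R.round(3),o["width"],np.round(o["q"],2))
for t in([400,105,78],):print((R.T@(np.array(t)-p)/150).round(3))
print("world +x 150mm:",R.T@np.array([1,-.02,0]))
im,d,w,m=cloud("side");meas.blobs("side",im,w);cv2.imwrite("pics/s5.png",im)
E
```

```text
[399.65345599 109.07559167 358.92049167] [[ 0.94  -0.014  0.341]
 [-0.014 -1.    -0.005]
 [ 0.341 -0.    -0.94 ]] 7.397195432116499 [ 0.38 -0.32  2.05 -0.15  1.09  2.01]
[-0.636  0.028  1.762]
world +x 150mm: [0.94025758 0.00563328 0.34100432]
side red 241 [225.6 197. ] x [646. 654. 662.] y [105. 114. 115.] z [265. 307. 337.]
side red 53 [179.  255.9] x [669. 673. 689.] y [238. 252. 257.] z [249. 267. 269.]
side blue 1710 [427.8  35.4] x [435. 500. 545.] y [-1534. -1525. -1516.] z [-58. 171. 305.]
side blue 1749 [322.2 221.2] x [459. 511. 626.] y [-273. -169.  -11.] z [ 45.  51. 138.]
side blue 22 [231.5 273. ] x [667. 668. 670.] y [ 87. 105. 122.] z [52. 53. 56.]
side blue 319 [318.3 289.2] x [448. 453. 489.] y [-18.  93. 122.] z [ 12.  84. 107.]
side blue 49 [270.5 282.7] x [568. 570. 572.] y [ 55.  94. 125.] z [52. 54. 56.]
side green 771 [250.8 251.4] x [586. 617. 650.] y [ 59.  94. 125.] z [141. 145. 147.]
side yellow 179 [242.3 170.3] x [682. 683. 689.] y [-42. -13.  42.] z [255. 286. 289.]
side yellow 13 [371.8 159.7] x [385. 389. 393.] y [102. 103. 104.] z [466. 470. 470.]
side yellow 15 [363.4 174.9] x [385. 390. 394.] y [143. 145. 146.] z [466. 469. 471.]
side yellow 13 [251.2 182. ] x [681. 682. 682.] y [-43. -37. -33.] z [220. 227. 232.]
side yellow 1410 [200.5 273.9] x [655. 683. 699.] y [ -1. 237. 239.] z [ 52. 168. 219.]
side yellow 326 [195.1 219.8] x [686. 689. 695.] y [ 95. 182. 216.] z [259. 284. 289.]
side yellow 106 [174.2 246.2] x [685. 695. 704.] y [233. 238. 239.] z [239. 268. 278.]
```

View pics/s5.png

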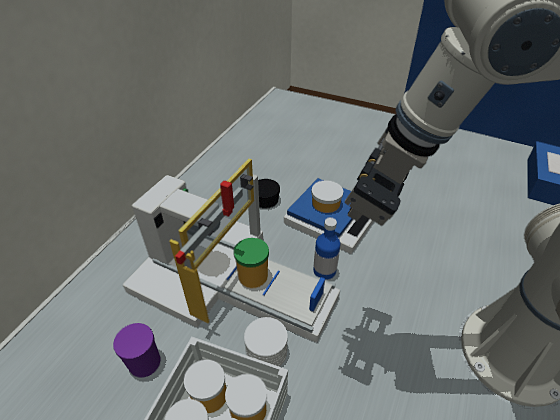

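The guard stays hooked on its own (head at 181,257), and the arm is clear in front of the blue handle (317,294), with the bottle (326,250) untouched. Next I descend in front of the handle.

Call:
send_rows(motion="-0.08 0.004 0.22 0 0 0;-0.08 0.004 0.22 0 0 0;-0.08 0.004 0.22 0 0 0;-0.08 0.004 0.22 0 0 0;-0.08 0.004 0.22 0 0 0;-0.08 0.004 0.22 0 0 0;-0.08 0.004 0.22 0 0 0;-0.08 0 0.22 0 0 0;0 0 0 0 0 0;0 0 0 0 0 0")

```text
clock: 13.2
position: [399.8, 104.5, 77.8]
tool_rot: [[0.94, -0.015, 0.341], [-0.014, -1.0, -0.006], [0.342, 0.0, -0.94]]
contact_force: [0.3, 0.5, -0.2]
width: 0.3
grip_force: 0.0
```

Call:
send_rows(motion="0.094 0 0.034 0 0 0;0.094 0 0.034 0 0 0;0.02 0 0.007 0 0 0;0.02 0 0.007 0 0 0;0.02 0 0.007 0 0 0;0.03 0 0.011 0 0 0;0.04 0 0.0145 0 0 0;0.05 0 0.018 0 0 0;0.05 0 0.018 0 0 0;0.05 0 0.018 0 0 0;0.05 0 0.018 0 0 0;0.05 0 0.018 0 0 0")

```text
clock: 14.7
position: [489.6, 103.1, 77.3]
tool_rot: [[0.94, -0.015, 0.341], [-0.014, -1.0, -0.005], [0.341, 0.0, -0.94]]
contact_force: [-3.1, -1.7, -0.5]
width: 0.3
grip_force: 1.3
```

Call:
send_rows(motion="0.05 0 0.018 0 0 0;0.05 0 0.018 0 0 0;0.05 0 0.018 0 0 0;0.05 0 0.018 0 0 0;0.05 0 0.018 0 0 0;0.05 0 0.018 0 0 0;0.05 0 0.018 0 0 0;0.04 0 0.0145 0 0 0;0.03 0 0.011 0 0 0;0 0 0 0 0 0")

```text
clock: 15.95
position: [557.3, 102.5, 78.1]
tool_rot: [[0.939, -0.015, 0.343], [-0.014, -1.0, -0.004], [0.343, -0.001, -0.939]]
contact_force: [0.0, 0.4, 0.1]
width: 0.4
grip_force: 0.0
```

```bash
python3 - <<'E'
from h import *
import meas
im,d,w,m=cloud("side");meas.blobs("side",im,w);cv2.imwrite("pics/s6.png",im)
E
```

```text
side red 252 [225.8 196.9] x [646. 653. 662.] y [104. 114. 115.] z [265. 307. 336.]
side red 54 [179.1 255.8] x [669. 674. 688.] y [238. 251. 256.] z [251. 267. 269.]
side blue 2142 [437.6  25.1] x [361. 468. 541.] y [-1534. -1525. -1515.] z [ 50. 223. 327.]
side blue 77 [293.7 205.7] x [627. 632. 639.] y [-234. -182. -160.] z [45. 50. 52.]
side blue 436 [330.7 244.4] x [451. 469. 489.] y [-146.  -22.   -8.] z [ 48. 114. 149.]
side blue 41 [227.9 265. ] x [687. 689. 691.] y [ 53.  87. 120.] z [51. 54. 56.]
side blue 82 [324.1 274.8] x [450. 469. 500.] y [-27. -12.  -7.] z [ 8. 17. 24.]
side yellow 178 [242.5 170.2] x [681. 683. 689.] y [-41. -12.  40.] z [255. 286. 289.]
side yellow 13 [251.2 182. ] x [681. 682. 683.] y [-43. -38. -33.] z [219. 226. 233.]
side yellow 1441 [200.7 273.4] x [655. 683. 700.] y [ -1. 237. 239.] z [ 53. 168. 218.]
side yellow 321 [195. 220.] x [686. 689. 695.] y [ 96. 183. 215.] z [260. 284. 289.]
side yellow 106 [174.2 246.2] x [685. 695. 704.] y [233. 237. 239.] z [240. 267. 279.]
```

View pics/s6.png

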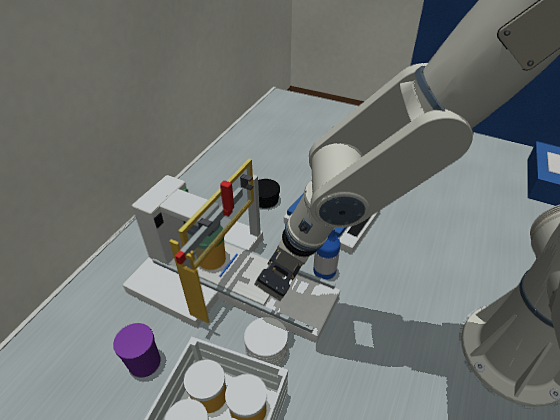

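The tub (212,252) is upright under the raised guard. The front rib has gone from x=570 to 689, so about 10 mm of travel remains.

Call:
send_rows(motion="0.02 0 0.007 0 0 0;0.02 0 0.007 0 0 0;0.02 0 0.007 0 0 0;0.013 0 0.005 0 0 0;0.006 0 0.002 0 0 0;0 0 0 0 0 0;0 0 0 0 0 0")

```text
clock: 16.88
position: [568.7, 102.1, 77.7]
tool_rot: [[0.94, -0.015, 0.341], [-0.014, -1.0, -0.005], [0.341, 0.0, -0.94]]
contact_force: [-3.1, 1.3, 1.3]
width: 0.4
grip_force: 1.5
```

Call:
send_rows(motion="0.006 0 0.002 0 0 0;0.006 0 0.002 0 0 0;0.006 0 0.002 0 0 0;0 0 0 0 0 0;0 0 0 0 0 0")

```text
clock: 17.5
position: [569.3, 101.8, 77.1]
tool_rot: [[0.941, -0.015, 0.338], [-0.014, -1.0, -0.006], [0.338, 0.001, -0.941]]
contact_force: [-14.2, 3.2, 9.8]
width: 0.7
grip_force: 6.9
```

The force rose to 14 N with no further travel, so the shuttle is against its stop. Backing off straight towards the robot, then up.

Call:
send_rows(motion="-0.03 0 -0.011 0 0 0;-0.06 0 -0.022 0 0 0;-0.1 0 -0.036 0 0 0;-0.15 0 -0.054 0 0 0;-0.15 0 -0.054 0 0 0;-0.15 0 -0.054 0 0 0;-0.15 0 -0.054 0 0 0;-0.15 0 -0.054 0 0 0;0.05 0 -0.15 0 0 0;0.1 0 -0.25 0 0 0;0.1 0 -0.25 0 0 0;0.1 0 -0.25 0 0 0")

```text
clock: 19.0
position: [424.0, 104.0, 223.5]
tool_rot: [[0.94, -0.015, 0.342], [-0.014, -1.0, -0.005], [0.342, -0.0, -0.94]]
contact_force: [0.4, 0.2, 0.3]
width: 0.3
grip_force: 0.0
```

Call:
send_rows(motion="0 0 0 0 0 0;0 0 0 0 0 0;0 0 0 0 0 0")

```text
clock: 19.38
position: [423.9, 103.8, 220.8]
tool_rot: [[0.941, -0.015, 0.339], [-0.013, -1.0, -0.006], [0.339, 0.001, -0.941]]
contact_force: [-0.3, -0.0, 0.0]
width: 0.4
grip_force: 0.0
```

```bash
python3 - <<'E'
from h import *
import meas
im,d,w,m=cloud("side");meas.blobs("side",im,w);cv2.imwrite("pics/s7.png",im)
E
```

```text
side red 233 [225.7 196.9] x [646. 653. 662.] y [104. 114. 115.] z [264. 306. 336.]
side red 50 [179.1 255.7] x [668. 674. 689.] y [238. 252. 256.] z [249. 267. 270.]
side blue 18 [401.8 111.9] x [501. 542. 549.] y [-1539. -1527. -1275.] z [-297. -283. -140.]
side blue 1555 [321.4 216. ] x [473. 526. 628.] y [-301. -183.  -13.] z [ 46.  51. 138.]
side blue 42 [224.2 263.3] x [698. 700. 702.] y [ 52.  84. 120.] z [51. 54. 56.]
side blue 280 [265.2 273.3] x [578. 579. 587.] y [ 67.  97. 119.] z [ 60.  93. 106.]
side blue 82 [324.1 274.8] x [450. 470. 499.] y [-29. -12.  -7.] z [ 9. 16. 24.]
side yellow 179 [242.4 170.2] x [681. 683. 689.] y [-41. -13.  40.] z [255. 286. 289.]
side yellow 13 [251.2 182. ] x [680. 681. 682.] y [-42. -37. -30.] z [220. 228. 234.]
side yellow 1448 [200.7 273.4] x [655. 683. 700.] y [  1. 237. 239.] z [ 52. 168. 219.]
side yellow 332 [195.  219.8] x [686. 689. 695.] y [ 96. 183. 215.] z [259. 284. 289.]
side yellow 15 [339.  233.3] x [409. 415. 418.] y [135. 136. 137.] z [326. 331. 334.]
side yellow 107 [174.1 246.2] x [685. 695. 808.] y [138. 237. 239.] z [131. 268. 278.]
```

View pics/s7.png

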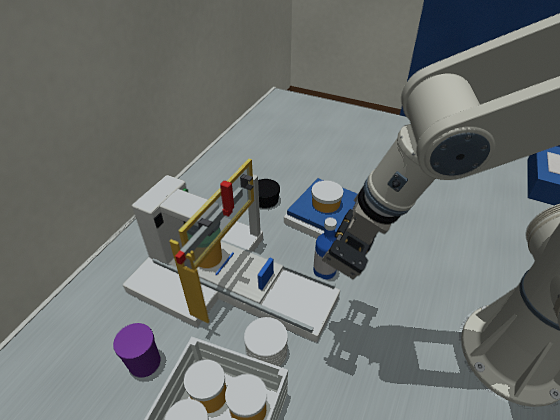

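The shuttle's front rib is at x=700, which is 130 mm of travel, so it is fully home, with the handle at (265,273). The guard is hooked with its head at (179,256), the tub stands under the press, the bottle, lids and scale tub have not moved, and the robot touches nothing.

```bash
python3 -c "
from station import close_job
print(close_job())"
```

```text
the job is handed in; nothing more can be done
None
```

I handed the job in at about 19 s of the 56 s allowed; no verdict was returned. The last picture shows the guard hooked in the upper notch for the tall green-lidded tub, the shuttle fully home with its tub under the press, and the bottle, lids and scale tub where they were.

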